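# Load the sample cuvette and select it in the photometer

### The job

The sample is to be read in the photometer: slide the grey cover of the cell compartment back to its stop, take the glass cuvette with the blue lid from the white stand and, keeping it upright, lower it right down into the empty rear cell before you let go of it. Slide the cover fully shut, and then pull the red selector knob out to its end stop so that the sample stands in the beam. Do not pull the knob out before the cover is shut, and leave the orange-lidded cuvette and the other things on the bench where they are.

Things in the scene. Friction and masses are not known exactly. Their poses are not given: they have to be found in the camera images.
- photometer: off-white bench photometer, fixed, 290 deep (own x) x 350 wide (own y), flat deck 120 high; hood and key panel on its right half rise to 152. Own axes: -x front (the selector knob sticks out there), +x back, +y left. Origin: on the bench, under the middle of its cell compartment (122 in x, 130 in y, open-topped, under the sliding cover); the box spans x -81 to 209, y -255 to 95
- cover (a joint): slide of the grey compartment cover (plate 132 x 144 x 7, on the deck): 0 shut, grows in m as the cover slides to the photometer's +x (back), stop at 0.120; friction about 2 N, it stays where it is left; starts 0 to 0.02
- cover_grip (a point): centre of the top of the black bar grip in the middle of the cover: bar 70 long along the photometer's y, 14 thick along its x, 24 high above the cover plate; the point is 1 mm below the bar's top, 153 above the bench; it moves with the cover
- selector (a joint): slide of the cell carriage with selector rod and knob: 0 pushed fully in (blank in the beam), grows in m as the knob is pulled out along the photometer's -x (front), end stop at 0.038 (sample in the beam); friction about 3 N, no spring or click, stays where it is left; starts 0 to 0.012
- selector_knob (a point): middle of the red selector knob: round bar 24 in diameter, 34 long, lying along the photometer's x on an 8 mm rod, 75 above the bench; pushed in, its middle is 48 in front of the front face (free gap face to knob 31); moves with the selector
- sample_cell (a point): floor centre of the empty rear cell, 66 above the bench, 54 below the deck, 32 or more from the compartment's back edge; moves with the selector. It holds a cuvette upright, length along photometer y, between end clips: each 20 long, 32 high, 15 apart inside (21 at the flared mouth), end stops 106 apart; 66 free between the clips at mid-length for the fingers
- blank_cell (a point): centre of the floor of the front cell, 38 in front of the rear cell, same carriage; it holds the white-lidded blank cuvette, same size as the others, clipped in: it cannot be taken out and stays
- blue_cuvette: sample cuvette: pale glass block 102 long (own x), 12.5 thick (own y), 52 high including the full-length blue lid 7 high; about 110 g; origin at the centre of its underside; stands upright in a groove of the stand. Seated in the cell its top is 2 below the deck. A half turn makes no difference.
- orange_cuvette: a second cuvette of the same size and shape with an orange lid, in the other groove of the stand; to be left alone
- stand: white plastic cuvette stand 124 x 104, fixed; two grooves along its x at y -24 and +24, groove floor 8 above the bench, groove walls up to 22 above the bench; origin at the centre of its underside
- tip_rack: red pipette-tip rack 126 x 88 x 56, standing loose; bystander; origin under its centre
- reagent_bottle: amber reagent bottle, 58 in diameter, 105 high, loose; bystander; origin under its centre
- kit_carton: white kit carton 125 x 85 x 55, loose; bystander; origin under its centre
Not all that is in view belongs to the job. What is shaped like the blue_cuvette but yellow is not meant.

How it is judged (in metres and radians):
On the way, in this order (a step that is already met when the one before it is completed fails the run):
1. the cover is slid back to its stop (within 8 mm) (value of joint cover above 0.112 m), for 0.1 s.
2. the blue-lidded cuvette is down in the rear cell (foot within 4 mm of the floor, upright) while the fingers still hold it (z of blue_cuvette in the frame of sample_cell between -0.003 and 0.004 m and horizontal distance between blue_cuvette and sample_cell below 0.005 m and angle between the x axis of blue_cuvette and the y axis of photometer, either way round below 0.1 rad and contact force between the fingers and blue_cuvette above 0.3 N), for 0.04 s.
3. the cover is shut again (within 3 mm) (value of joint cover below 0.003 m), for 0.1 s.
4. the selector is pulled out to its end stop (within 2.5 mm) (value of joint selector above 0.0355 m), for 0.1 s.
At the end, for the whole second after the job is handed in: The blue-lidded cuvette stands at rest and upright (within 0.15 rad) in the rear cell, foot within 3 mm of the floor and 5 mm of the centre, lined up with the cell within 0.1 rad; the cover is shut within 3 mm; the selector is out within 2.5 mm of its end stop (z of blue_cuvette in the frame of sample_cell between -0.003 and 0.003 m and horizontal distance between blue_cuvette and sample_cell below 0.005 m and angle between blue_cuvette's own z axis and vertical below 0.15 rad and angle between the x axis of blue_cuvette and the y axis of photometer, either way round below 0.1 rad and linear speed of blue_cuvette below 0.02 m/s and value of joint cover below 0.003 m and value of joint selector above 0.0355 m); the robot touches nothing.
It fails at once if the selector is pulled more than 30 mm out while the cover is not shut (more than 5 mm open) (value of joint selector above 0.03 m and value of joint cover above 0.005 m).
It fails at once if the blue-lidded cuvette is tipped more than 0.5 rad (angle between blue_cuvette's own z axis and vertical above 0.5 rad).
It fails at once if the orange-lidded cuvette is moved more than 15 mm (distance of orange_cuvette from where it was at the start of the episode above 0.015 m).
It fails at once if the tip rack, the reagent bottle or the kit carton is moved more than 20 mm (distance of any of tip_rack, reagent_bottle, kit_carton from where it was at the start of the episode above 0.02 m).
It also fails if it takes over 72 s, if anything falls off the work surface, if the arm or the gripper's body presses on something with over 40 N, if the wrist force passes 120 N, or if a joint passes its speed limit or range.

### The arm

A 6-joint arm with a two-finger parallel gripper is mounted at the origin on the work surface. World frame = base frame: x ahead of the robot, y to its left, z up, the work surface at z = 0. Lengths are in m, angles in degrees, forces in N, time in s.
With the tool pointing down it reaches from about 0.275 to 0.725 m from the base axis. Payload 5.6 kg.
Tool frame: the origin (TCP) lies at the very end of the fingers, on their centre line; the grasp point (between the pads) lies 19 mm behind it (r.hold_point_z is the distance from the TCP to the grasp point, in m); z points along the fingers, y is the line along which they close (so a half turn about z gives the same grasp; the last joint's range is limited). The gripper opens to 85 mm and grips with 20 to 120 N. Pads are 22 mm wide; open, the fingers measure 114 mm over their backs; the gripper's body (76 mm by 85 mm) begins 54 mm behind the grasp point. The pads swing forward as they close: fully open they stand 13 mm farther back than shut.
Start: joints at [-51.646, 14.616, 6.199, 0, -81.583, -16.306], TCP at [0.206, -0.51, 0.231] pointing down, gripper open.
Joint ranges: [-168.99, 168.99], [-69.2, 112.95], [-62.41, 85.93], [-164.36, 98.24], [-168.68, -3.75], [-174.98, 174.98]. Speed limits (degrees/s): [147.25, 147.25, 180, 180, 180, 180].

### API

Orientations are given as [roll, pitch, yaw] about the fixed x, y, z axes, in that order (R = Rz(yaw) Ry(pitch) Rx(roll)).
In Python, from plant import r gives the robot as it stands.
- The arm moves only by the tool drive_tool, never from a script. Its argument "series" is one flat list of numbers, 5 for each row, row after row: the shift along the tool's x, y, z scaled (see below), then the turn about the tool's z scaled (see below), then the opening, from -1 (shut) to 1 (fully open). A call has 1 to 20 rows; each row shifts and turns the commanded pose from where the row before left it, along the tool's axes as they then stand; what a row does not reach is not made up. The controller multiplies each number of a shift by 0.5 m and each number of a turn by 360 degrees. A row lasts 1/12 s, in which the tool goes at most 41.7 mm and 7.16 degrees, less where a joint would pass 70% of its speed; a pose out of reach is approached as far as the arm can. A call with a number of a shift or a turn outside -1 to 1 is refused whole. A call with a gripper value outside its range is refused whole. The fingers move at their own pace and stop on an object; "grip_force" is the grip in N (left out, the last holds). Time passes only in rows, so rows that do not move let the fingers close. It gives the time, the measured TCP pose, the force, the opening and the grip force at its end, in the units of the state.
- r.observe(): the state, without advancing time (a new reading comes with each control period).
- r.snapshot(name): name is "scene" or "top" or "wrist"; returns a dict with "img" (384x512x3 uint8, red, green, blue), "vfov" (degrees; the focal length in pixels is half the picture's height over the tangent of half this angle, whatever the lens; pixels are square), "cx", "cy" (the principal point, pixels), "k1" (the pictures are not rectified: a ray, as slopes to the right and down, at radius r is drawn at 1 + k1 r^2 times it, then the intrinsics apply), "rvec" (rotation vector, rad) and "tvec" (3), from world to camera coordinates, as OpenCV has them. Camera axes: x right, y down, z forward; pixel columns grow to the right and rows downward; lengths in m; the calibration is good to about 2 mm. A picture is of the moment at which its call begins. There is no depth.
- r.finish_job(): hands the job in; it is judged then, once.
The state is a dict: "time": time; "joints": joint angles; "qvel": joint speeds; "joint_efforts": joint torques, N m; "tool_pos": TCP position; "orientation": TCP orientation; "force": force on the tool from outside, world axes, zero at the start; "torque": the same for the moment, N m; "grip_width": finger opening in m; "grip_force": force on a finger pad.
Only numpy, scipy, OpenCV 4.12 (cv2) and the standard library are available. Lean on these libraries where they do the work, as an engineer would, in place of code of your own. Each camera call takes 0.05 s, during which the arm holds its last target. There are 200 camera calls.

## Working session

There is one attempt and no reset: what is moved stays moved. The work goes in short steps, Python scripts to look and compute and a tool call to move; the robot and the scene stay as the last step left them, time stands still between calls to the robot, and variables do not carry over. Pictures are saved under pics/ and viewed, at most 12 in all, crops included, and the job is handed in when it is done.

Besides the shell and the picture viewer there is one more tool, called after "Call:" as name(argument=value, ...) on one line, values as JSON. drive_tool: Moves the arm, as the interface text tells. Shifts and turns lie within -1 to 1; 1 stands for 0.5 m of shift or 360 degrees of turn. Its arguments: {"type":"object","properties":{"series":{"type":"array"},"grip_force":{"type":"number"}},"required":["series"]}

```bash
ls; mkdir -p pics
cat > h.py <<'E'
import numpy as np, cv2
from plant import r
from scipy.spatial.transform import Rotation as R
def cam(s):
    h,w=s["img"].shape[:2]; f=h/2/np.tan(np.radians(s["vfov"]/2))
    return f,np.array([[f,0,s["cx"]],[0,f,s["cy"]],[0,0,1]]),np.array([s["k1"],0,0,0,0.]),R.from_rotvec(np.ravel(s["rvec"])).as_matrix(),np.ravel(s["tvec"])
def plane(s,px,z):
    f,K,d,Rm,t=cam(s)
    u=cv2.undistortPoints(np.array(px,float).reshape(-1,1,2),K,d).reshape(-1,2)
    D=np.c_[u,np.ones(len(u))]@Rm; C=-Rm.T@t
    return C+D*((z-C[2])/D[:,2])[:,None]
def proj(s,P):
    f,K,d,Rm,t=cam(s)
    return cv2.projectPoints(np.array(P,float).reshape(-1,3),np.ravel(s["rvec"]),t,K,d)[0].reshape(-1,2)
E
python3 - <<'E'
from h import *
import pickle
S={n:r.snapshot(n) for n in("scene","top","wrist")}
pickle.dump(S,open("s0.pkl","wb"))
for n,s in S.items():
    f,K,d,Rm,t=cam(s); print(n,s["vfov"],s["k1"],-Rm.T@t,Rm[2])
im=np.hstack([S["top"]["img"],S["scene"]["img"]])
for n in("top","scene"): cv2.imwrite(f"pics/{n}0.png",cv2.resize(S[n]["img"][:,:,::-1],(800,600),interpolation=cv2.INTER_CUBIC))
print(r.observe())
E
```

```text
pics
scene 52.87516734616347 -0.005877817363808677 [ 1.05290238 -0.19243078  0.96473274] [-0.49653681  0.03677506 -0.8672363 ]
top 43.53956310174051 0.017086214063206144 [ 0.4498542  -0.17204957  1.38722744] [ 0.07752782 -0.00613789 -0.9969713 ]
wrist 62.85077738324662 -0.05962751995288542 [ 0.14027251 -0.53510189  0.37372425] [ 0.25806003  0.10746918 -0.96013301]
{'time': 0.15, 'joints': array([-5.16447793e+01,  1.46450929e+01,  6.14926943e+00, -1.85070469e-02,
       -8.15845006e+01, -1.63056666e+01]), 'qvel': array([-0.11172378, -0.05500136,  0.24755842,  0.16720429,  0.01506546,
        0.04469684]), 'joint_efforts': array([ 2.76557730e-04, -3.86940622e+01,  2.38081580e+01,  5.36665365e+00,
       -4.55536836e-03,  8.70102326e-06]), 'tool_pos': array([ 0.2063681 , -0.50942123,  0.23062064]), 'orientation': array([ 1.79917767e+02, -4.98431631e-03, -1.57953164e+02]), 'force': array([ 0.02803283, -0.05667998, -0.40884573]), 'torque': array([-0.05095726,  0.07460937, -0.0148423 ]), 'grip_force': 0.0, 'grip_width': 0.08515482550490079}
```

View pics/top0.png

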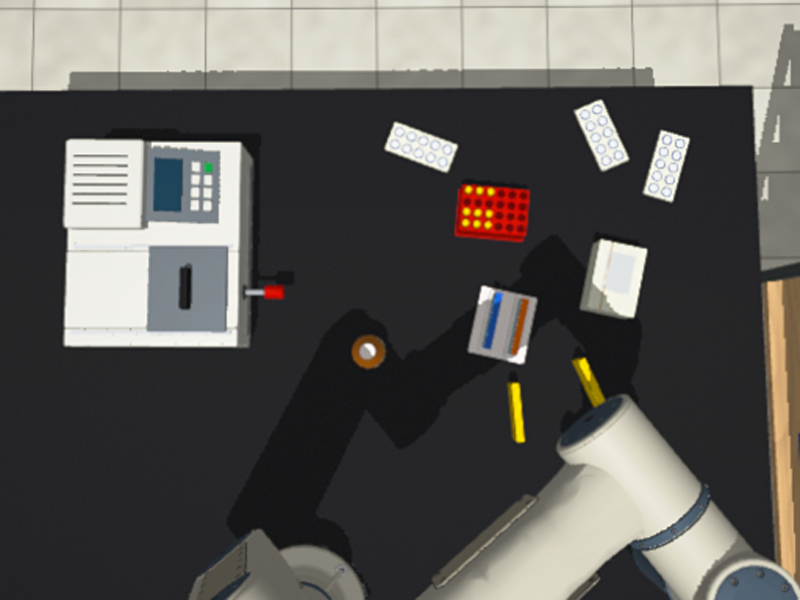

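View pics/scene0.png

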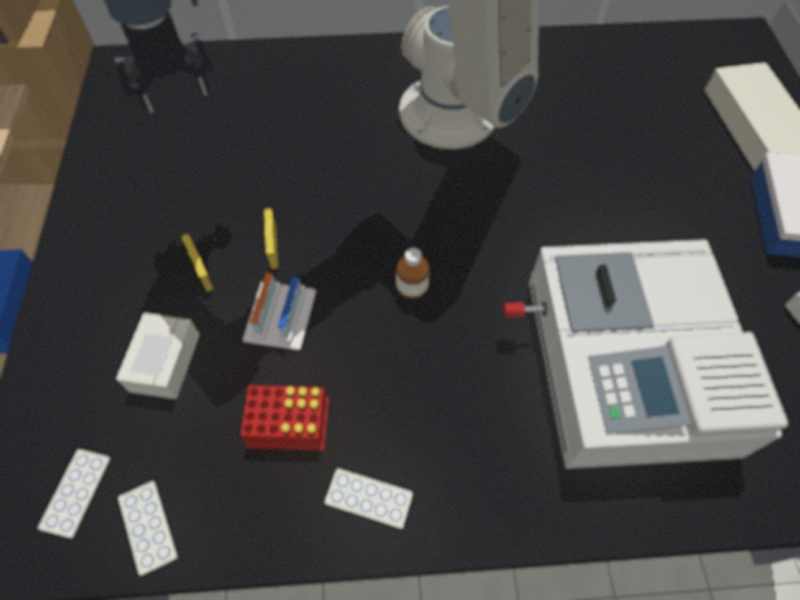

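Blue candidates, in 800×600 top pixels: the blue lid at (493,320), the orange one at (521,326), and yellow bars at (515,408) and (588,380). Only the one at (493,320) is blue and stands in the white stand. The photometer is at the left with its front facing right (world -y). The grip is at (185,287) and the knob at (273,292). Next I confirm with a crop and measure.

```bash
cat > m.py <<'E'
from h import *
import pickle
def blobs(img,lo,hi,roi=None,amin=8):
    hsv=cv2.cvtColor(img,cv2.COLOR_RGB2HSV); m=cv2.inRange(hsv,lo,hi)
    if roi: 
        k=np.zeros_like(m); x0,y0,x1,y1=roi; k[y0:y1,x0:x1]=1; m=m*k
    cs=[c for c in cv2.findContours(m,cv2.RETR_EXTERNAL,cv2.CHAIN_APPROX_NONE)[0] if cv2.contourArea(c)>=amin]
    return sorted(cs,key=cv2.contourArea,reverse=True)
def box(s,c,z):
    (cx,cy),_,_=q=cv2.minAreaRect(c); b=cv2.boxPoints(q)
    W=plane(s,b,z); e=sorted([W[1]-W[0],W[2]-W[1]],key=np.linalg.norm)
    return np.round([cx,cy],1),W.mean(0).round(4),"len",[round(float(np.linalg.norm(x)),4) for x in e],"yaw",round(float(np.degrees(np.arctan2(e[1][1],e[1][0]))),1)
E
python3 - <<'E'
from m import *
S=pickle.load(open("s0.pkl","rb"))
for n in("top","scene"):
    s=S[n];k=512/800
    def roi(*a): return [int(v*k) for v in a]
    print(n)
    print(" blue",box(s,blobs(s["img"],(105,120,60),(130,255,255),roi(*((470,280,540,370) if n=="top" else (240,260,320,350))))[0],.060))
    print(" orange",box(s,blobs(s["img"],(5,150,80),(18,255,255),roi(*((470,280,540,370) if n=="top" else (240,260,320,350))))[0],.060))
    print(" grip",box(s,blobs(s["img"],(0,0,0),(180,255,60),roi(*((165,255,215,320) if n=="top" else (585,262,630,315))))[0],.154 if n=="top" else .148))
    print(" plate",box(s,blobs(s["img"],(100,20,70),(130,110,150),roi(*((140,240,232,335) if n=="top" else (550,245,655,340))))[0],.127))
    print(" knob",box(s,blobs(s["img"],(0,150,80),(4,255,255),roi(*((255,275,300,310) if n=="top" else (495,295,530,325))))[0],.075))
    if n=="top":
        print("phot corners", plane(s,np.array([[66,140],[240,142],[240,347],[64,346]])*k,.12).round(4))
a=S["top"]["img"][170:240,285:355,::-1]; b=S["top"]["img"][145:235,85:200,::-1]
f=lambda i:cv2.resize(i,(400,400*i.shape[0]//i.shape[1]),interpolation=cv2.INTER_CUBIC)
a,b=f(a),f(b); h=min(len(a),len(b)); cv2.imwrite("pics/crop1.png",np.hstack([a[:h],b[:h]]))
E
```

```text
top
 blue (array([315. , 204.6]), array([ 0.5113, -0.3432,  0.06  ]), 'len', [0.0126, 0.1001], 'yaw', -13.5)
 orange (array([332.3, 208.6]), array([ 0.5   , -0.3907,  0.06  ]), 'len', [0.0102, 0.0983], 'yaw', -13.3)
 grip (array([118., 184.]), array([0.5641, 0.1743, 0.154 ]), 'len', [0.0154, 0.067], 'yaw', -179.3)
 plate (array([119.5, 184.5]), array([0.5655, 0.1779, 0.127 ]), 'len', [0.1286, 0.1397], 'yaw', -179.5)
 knob (array([175. , 186.5]), array([0.5633, 0.0411, 0.075 ]), 'len', [0.0247, 0.0328], 'yaw', -90.5)
phot corners [[0.8219 0.3883 0.12  ]
 [0.817  0.092  0.12  ]
 [0.4661 0.0894 0.12  ]
 [0.4705 0.3829 0.12  ]]
scene
 blue (array([183.9, 192.8]), array([ 0.5103, -0.3414,  0.06  ]), 'len', [0.0139, 0.1037], 'yaw', 167.6)
 orange (array([166.9, 189.8]), array([ 0.4977, -0.3878,  0.06  ]), 'len', [0.0104, 0.0981], 'yaw', 167.5)
 grip (array([386.8, 183.1]), array([0.5695, 0.1764, 0.148 ]), 'len', [0.0169, 0.0702], 'yaw', -0.8)
 plate (array([403.6, 176.4]), array([0.5404, 0.2343, 0.127 ]), 'len', [0.0167, 0.0399], 'yaw', -10.9)
 knob (array([328.5, 197.5]), array([0.5608, 0.0438, 0.075 ]), 'len', [0.0276, 0.0348], 'yaw', 86.1)
```

View pics/crop1.png

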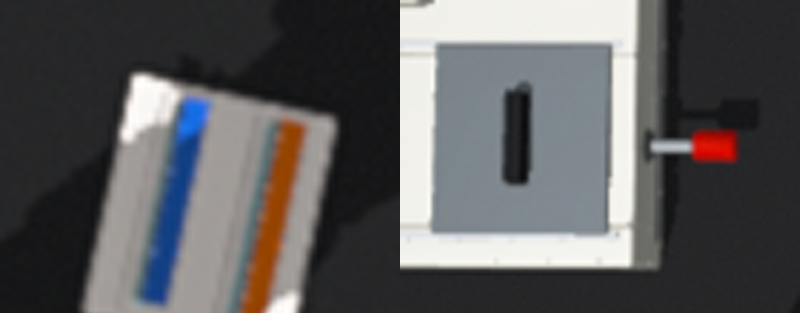

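The crop confirms the blue-lidded cuvette in the left groove of the white stand. The cover is almost shut, with its grip in the middle, and the red knob sits in front. Next I move above the cover.

Call:
drive_tool(series=[0,0,0,0.015,1,0,0,-0.02,0.015,1,0,0,-0.02,0.015,1,0,0,0,0.015,1,0,0,0,0,1])

```text
time: 0.57
tool_pos: [0.2066, -0.5099, 0.2515]
orientation: [-180.0, 0.0, -179.7]
force: [-0.4, -0.2, 0.5]
grip_width: 0.086
grip_force: 0.0
```

Call:
drive_tool(series=[-0.036,0.068,0,0,1,-0.036,0.068,0,0,1,-0.036,0.068,0,0,1,-0.036,0.068,0,0,1,-0.036,0.068,0,0,1,-0.036,0.068,0,0,1,-0.036,0.068,0,0,1,-0.036,0.068,0,0,1,-0.036,0.068,0,0,1,-0.036,0.068,0,0,1,-0.036,0.068,0,0,1,-0.036,0.068,0,0,1,-0.036,0.068,0,0,1,-0.036,0.068,0,0,1,-0.036,0.068,0,0,1,-0.036,0.068,0,0,1,-0.036,0.068,0,0,1,-0.036,0.068,0,0,1,-0.036,0.068,0,0,1,0,0,0,0,1])

```text
time: 2.23
tool_pos: [0.5447, 0.1438, 0.2483]
orientation: [-180.0, -0.2, -179.2]
force: [-0.4, -0.0, -0.9]
grip_width: 0.0854
grip_force: 0.0
```

Run:
```python
from m import *
s=r.snapshot("wrist"); pickle.dump(s,open("w1.pkl","wb")); o=r.observe(); print(o["tool_pos"],o["orientation"],o["time"],o["joints"].round(1))
cv2.imwrite("pics/w1.png",cv2.resize(s["img"][:,:,::-1],(800,600)))
print(proj(s,[[.564,.175,.154],[.564,.175,.127],[.564,.041,.075]])*800/512)
```

```text
[0.54372415 0.14157558 0.24880867] [-179.93134548   -0.21085844 -179.20325129] 2.2833 [  30.5   15.9   10.5   -0.   -84.8 -119.7]
[[453.00826773 341.15143503]
 [447.6930088  324.23767312]
 [240.79162289 296.43599663]]
```

View pics/w1.png

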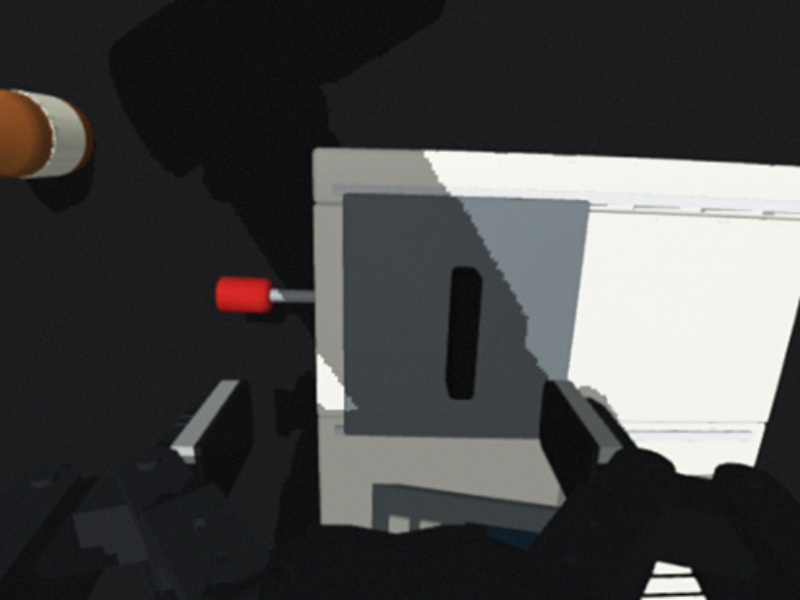

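The wrist view shows the grip bar at about (462,333), the plate's left edge at x≈344, the front deck edge at x≈316 and the knob at (243,294). Casting rays from these.

Run:
```python
from m import *
s=pickle.load(open("w1.pkl","rb"));k=512/800
P=lambda p,z:plane(s,np.array(p)*k,z).round(4).tolist()
print("plate near L,R; far L",P([[344,194],[589,201],[345,434]],.127))
print("deck front edge",P([[313,149],[320,523]],.120),"deck left edge",P([[313,149],[800,166]],.12))
c=blobs(s["img"],(0,0,0),(180,255,40),[275,165,315,262])[0]
print("bar",box(s,c,.154), "right edge px", np.array([c[:,0,0].max(),c[:,0,1].min(),c[:,0,1].max()]))
print("bar corners TR,BR(top)",P([[480,268],[474,398]],.154))
print("knob",box(s,blobs(s["img"],(0,150,60),(6,255,255),[130,170,180,205])[0],.082))
```

```text
plate near L,R; far L [[0.492, 0.1169, 0.127], [0.4933, 0.2481, 0.127], [0.6358, 0.1154, 0.127]]
deck front edge [[0.469, 0.1, 0.12], [0.709, 0.0965, 0.12]] deck left edge [[0.469, 0.1, 0.12], [0.4708, 0.3706, 0.12]]
bar (array([296.2, 213. ]), array([0.5608, 0.1799, 0.154 ]), 'len', [0.0155, 0.0722], 'yaw', 179.1) right edge px [308 171 255]
bar corners TR,BR(top) [[0.5252, 0.1866, 0.154], [0.5964, 0.1879, 0.154]]
knob (array([156. , 188.5]), array([0.5608, 0.0453, 0.082 ]), 'len', [0.0245, 0.0371], 'yaw', 90.7)
```

Call:
drive_tool(series=[-0.018,0.036,0,0,1,-0.018,0.037,0,0,1,0,0,0.06,0,1,0,0,0.06,0,1,0,0,0.05,0,1,0,0,0.03,0,1,0,0,0,0,1,0,0,0,0,1])

```text
time: 2.95
tool_pos: [0.5607, 0.1746, 0.1511]
orientation: [-179.9, -0.1, -179.5]
force: [0.6, -0.0, 1.0]
grip_width: 0.0852
grip_force: 0.0
```

Call:
drive_tool(series=[0,0.004,0.02,0,1,0,0,0.016,0,1,0,0,0,0,0.2,0,0,0,0,-0.2,0,0,0,0,-1,0,0,0,0,-1,0,0,0,0,-1,0,0,0,0,-1,0,0,0,0,-1,0,0,0,0,-1], grip_force=40)

```text
time: 3.78
tool_pos: [0.5613, 0.1778, 0.1338]
orientation: [180.0, 0.0, -179.6]
force: [-0.8, 1.0, 2.5]
grip_width: 0.013
grip_force: 41.5
```

Call:
drive_tool(series=[0,0.02,0,0,-1,0,0.03,0,0,-1,0,0.04,0,0,-1,0,0.04,0,0,-1,0,0.04,0,0,-1,0,0.02,0,0,-1,0,0.01,0,0,-1,0,0,0,0,-1,0,0,0,0,-1,0,0,0,0,-1])

```text
time: 4.62
tool_pos: [0.5624, 0.2796, 0.1339]
orientation: [179.9, 0.3, -179.5]
force: [5.7, 1.5, -1.4]
grip_width: 0.0135
grip_force: 41.2
```

Call:
drive_tool(series=[0,0.008,0,0,-1,0,0.008,0,0,-1,0,0.006,0,0,-1,0,0,0,0,-1,0,0,0,0,-1])

```text
time: 5.03
tool_pos: [0.5625, 0.2897, 0.1339]
orientation: [179.9, 0.3, -179.5]
force: [8.1, 0.5, -0.7]
grip_width: 0.0129
grip_force: 41.1
```

Call:
drive_tool(series=[0,0.006,0,0,-1,0,0.006,0,0,-1,0,0,0,0,-1,0,0,0,0,-1])

```text
time: 5.37
tool_pos: [0.5626, 0.2955, 0.1339]
orientation: [180.0, 0.3, -179.6]
force: [8.4, 0.1, -1.2]
grip_width: 0.0132
grip_force: 41.0
```

Call:
drive_tool(series=[0,0.006,0,0,-1,0,0.004,0,0,-1,0,0,0,0,-1,0,0,0,0,-1])

```text
time: 5.7
tool_pos: [0.5626, 0.2976, 0.1339]
orientation: [-179.8, 0.2, -179.6]
force: [7.6, -8.7, 0.1]
grip_width: 0.0129
grip_force: 41.2
```

Call:
drive_tool(series=[0,0,0,0,1,0,0,0,0,1,0,0,0,0,1,0,0,0,0,1,0,0,-0.06,0,1,0,0,-0.08,0,1,0,0,-0.08,0,1,0,-0.08,-0.03,0,1,0,-0.08,0,0,1,0,-0.08,0,0,1,0,0,0,0,1,0,0,0,0,1,0,0,0,0,1,0,0,0,0,1])

```text
time: 6.87
tool_pos: [0.5609, 0.1816, 0.2575]
orientation: [180.0, -0.0, -179.5]
force: [-0.5, -0.2, 0.6]
grip_width: 0.0852
grip_force: 0.0
```

Run:
```python
from m import *
s=r.snapshot("wrist"); t=r.snapshot("top"); pickle.dump((s,t),open("w2.pkl","wb")); o=r.observe(); print(o["tool_pos"],o["orientation"],o["time"])
cv2.imwrite("pics/w2.png",cv2.resize(s["img"][:,:,::-1],(800,600),interpolation=cv2.INTER_CUBIC))
```

```text
[0.56096922 0.18170077 0.25741847] [-1.79989391e+02 -4.02920651e-02 -1.79464220e+02] 6.9667
```

View pics/w2.png

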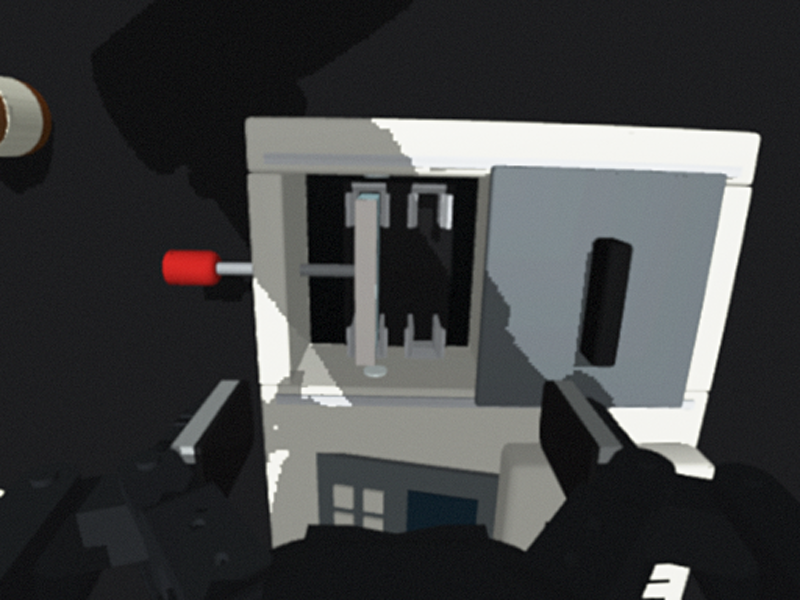

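The compartment is open. The blank's white lid is at (367,280) and the rear cell's clips are at (430,205) and (425,338). I enlarge this.

Run:
```python
from m import *
s,t=pickle.load(open("w2.pkl","rb"))
a=s["img"][105:245,190:310,::-1]; a=cv2.resize(a,None,fx=4.2857,fy=4.2857,interpolation=cv2.INTER_CUBIC)
a=np.clip(a.astype(float)*1.5,0,255).astype(np.uint8); print(a.shape)
cv2.imwrite("pics/c2.png",a)
```

```text
(600, 514, 3)
```

View pics/c2.png

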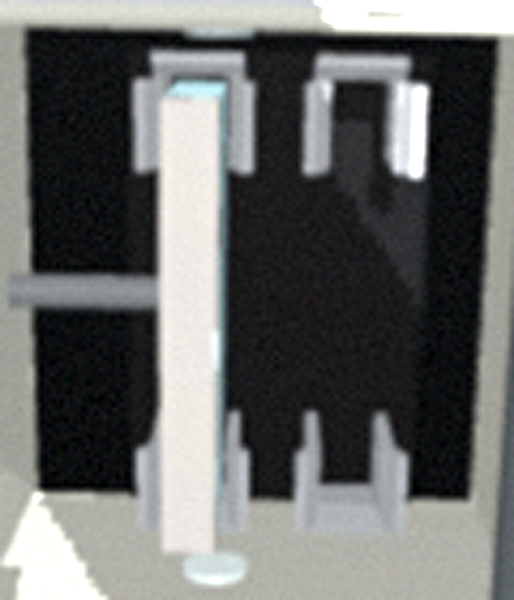

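Run:
```python
from m import *
s,t=pickle.load(open("w2.pkl","rb"))
P=lambda p,z:plane(s,np.array(p)/4.2857+[190-.4,105-.4],z).round(4)[:,:2].tolist()
print("blank lid",P([[160,97],[220,97],[214,552],[162,552]],.118))
print("blank clip near L,R tops",P([[133,78],[253,84],[139,528],[247,528]],.098))
print("rear clip near L,R; far L,R",P([[303,84],[430,84],[297,532],[406,532]],.098))
print("rear near plate L,R",P([[318,57],[410,57]],.098))
# deck
Q=lambda p,z:plane(s,np.array(p)*.64,z).round(4)[:,:2].tolist()
print("deck corners front-left, back-left",Q([[247,118],[760,133]],.12),"front far",Q([[272,540]],.12))
print("plate front edge",Q([[490,167],[476,404]],.127))
print("knob",box(s,blobs(s["img"],(0,150,60),(6,255,255),[95,150,145,190])[0],.084))
print("orig opening rim", Q([[306,175],[476,174]],.12))
print("knob top:",box(t,blobs(t["img"],(0,150,80),(4,255,255),[163,170,192,200])[0],.082))
```

```text
blank lid [[0.5123, 0.1592], [0.5122, 0.1716], [0.6141, 0.17], [0.6142, 0.1582]]
blank clip near L,R tops [[0.5098, 0.1516], [0.5109, 0.1782], [0.6168, 0.151], [0.6165, 0.1772]]
rear clip near L,R; far L,R [[0.5108, 0.1892], [0.5106, 0.2173], [0.6175, 0.1893], [0.6173, 0.2158]]
rear near plate L,R [[0.505, 0.1924], [0.5048, 0.2127]]
deck corners front-left, back-left [[0.4688, 0.1012], [0.4714, 0.388]] front far [[0.7494, 0.0968]]
plate front edge [[0.4938, 0.2335], [0.6363, 0.2335]]
knob (array([122.5, 171. ]), array([0.5603, 0.0468, 0.084 ]), 'len', [0.0234, 0.0389], 'yaw', 90.2)
orig opening rim [[0.4992, 0.1324], [0.4979, 0.2271]]
knob top: (array([175. , 186.5]), array([0.5627, 0.0399, 0.082 ]), 'len', [0.0246, 0.0326], 'yaw', -90.5)
```

Call:
drive_tool(series=[0.0075,-0.075,0,0,1,0.0075,-0.075,0,0,1,0.0075,-0.075,0,0,1,0.0075,-0.075,0,0,1,0.0075,-0.075,0,0,1,0.0075,-0.075,0,0,1,0.0075,-0.075,0,0,1,0.0075,-0.075,0,0,1,0.0075,-0.075,0,0,1,0.0075,-0.075,0,0,1,0.0075,-0.075,0,0,1,0.0075,-0.075,0,0,1,0.0075,-0.075,0,0,1,0.0075,-0.075,0,0,1,0,0,0,0.0193,1,0,0,0.05,0.0193,0,0,0,0.05,0,-0.15,0,0,0,0,-0.15,0,0,0,0,-0.15,0,0,0,0,-0.15])

```text
time: 8.63
tool_pos: [0.5136, -0.345, 0.2094]
orientation: [-179.9, 0.1, 166.6]
force: [0.2, 0.3, 1.3]
grip_width: 0.0365
grip_force: 0.0
```

Run:
```python
from m import *
s=r.snapshot("wrist"); pickle.dump(s,open("w3.pkl","wb")); o=r.observe(); print(o["tool_pos"],o["orientation"],o["time"],o["grip_width"])
for n,lo,hi in (("blue",(105,120,40),(130,255,255)),("or",(5,150,60),(18,255,255))):
    for c in blobs(s["img"],lo,hi,None,60)[:2]: print(n,box(s,c,.060))
cv2.imwrite("pics/w3.png",cv2.resize(s["img"][:,:,::-1],(800,600),interpolation=cv2.INTER_CUBIC))
```

```text
[ 0.5137872  -0.34508316  0.20990175] [-1.79926159e+02  1.57652695e-01  1.66635290e+02] 8.6833 0.036039676544823325
blue (array([255. , 171.5]), array([ 0.5102, -0.3414,  0.06  ]), 'len', [0.0128, 0.1027], 'yaw', -12.9)
or (array([478.2,  61.8]), array([ 0.4558, -0.1211,  0.06  ]), 'len', [0.0566, 0.0592], 'yaw', 78.1)
or (array([204.8, 171.1]), array([ 0.4987, -0.388 ,  0.06  ]), 'len', [0.0128, 0.102], 'yaw', -12.9)
```

View pics/w3.png

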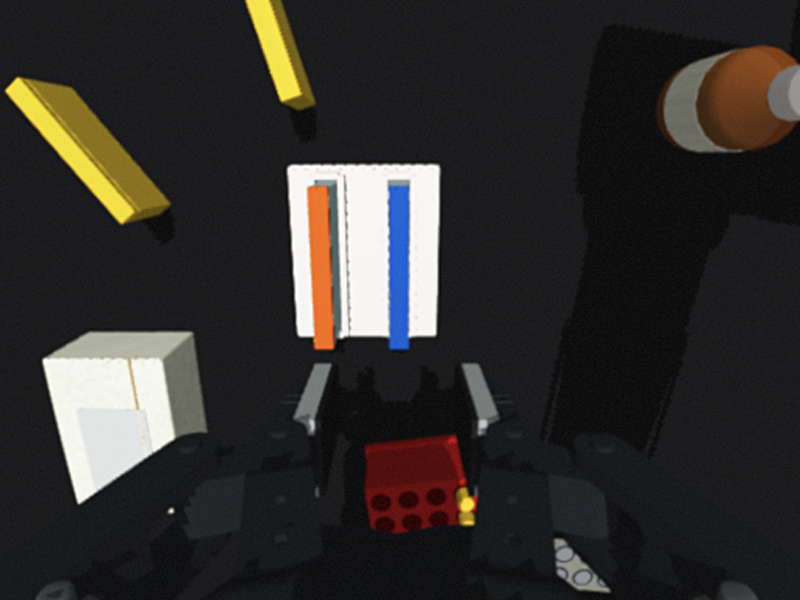

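The blue lid is at (399,265) between the fingers, with clearance to the orange one at (320,265). Descending.

Call:
drive_tool(series=[0.0084,0.0044,0.04,0,-0.15,0,0,0.06,0,-0.15,0,0,0.07,0,-0.15,0,0,0.07,0,-0.15,0,0,0.05,0,-0.15,0,0,0.03,0,-0.15,0,0,0.02,0,-0.15,0,0,0,0,-0.15,0,0,0,0,-0.15,0,0,0,0,-0.15])

```text
time: 9.52
tool_pos: [0.5106, -0.3424, 0.04]
orientation: [-179.9, 0.2, 166.6]
force: [0.2, -0.1, 1.0]
grip_width: 0.0365
grip_force: 0.0
```

Call:
drive_tool(series=[0,0,0.012,0,-0.15,0,0,0.01,0,-0.15,0,0,0,0,-0.15,0,0,0,0,-0.4,0,0,0,0,-0.5,0,0,0,0,-0.6,0,0,0,0,-1,0,0,0,0,-1,0,0,0,0,-1,0,0,0,0,-1,0,0,0,0,-1], grip_force=30)

```text
time: 10.43
tool_pos: [0.5093, -0.3419, 0.0272]
orientation: [-180.0, 0.0, 166.6]
force: [-0.3, 0.8, 1.7]
grip_width: 0.0119
grip_force: 32.5
```

Call:
drive_tool(series=[0,0,-0.02,0,-1,0,0,-0.04,0,-1,0,0,-0.06,0,-1,0,0,-0.07,0,-1,0,0,-0.07,0,-1,0,0,-0.07,0,-1,0,0,-0.05,0,-1,0,0,-0.02,-0.013,-1,0,0,0,-0.013,-1,0,0,0,-0.0126,-1,0,0,0,0,-1,0,0,0,0,-1])

```text
time: 11.43
tool_pos: [0.5088, -0.3416, 0.227]
orientation: [180.0, -0.0, -179.7]
force: [-0.2, -0.3, -1.6]
grip_width: 0.0122
grip_force: 32.2
```

Call:
drive_tool(series=[-0.004,0.036,0,0,-1,-0.0079,0.0723,0,0,-1,-0.0079,0.0723,0,0,-1,-0.0079,0.0723,0,0,-1,-0.0079,0.0723,0,0,-1,-0.0079,0.0723,0,0,-1,-0.0079,0.0723,0,0,-1,-0.0079,0.0723,0,0,-1,-0.0079,0.0723,0,0,-1,-0.0079,0.0723,0,0,-1,-0.0079,0.0723,0,0,-1,-0.0079,0.0723,0,0,-1,-0.0079,0.0723,0,0,-1,-0.0079,0.0723,0,0,-1,-0.0079,0.0723,0,0,-1,-0.004,0.036,0,0,-1,0,0,0,0,-1,0,0,0,0,-1,0,0,0,0,-1,0,0,0,0,-1])

```text
time: 13.1
tool_pos: [0.5642, 0.1997, 0.2271]
orientation: [-180.0, 0.0, -179.7]
force: [0.3, -0.1, -1.1]
grip_width: 0.0121
grip_force: 32.2
```

Run:
```python
from m import *
s=r.snapshot("wrist"); pickle.dump(s,open("w4.pkl","wb")); o=r.observe(); print(o["tool_pos"],o["orientation"],o["time"],o["grip_width"])
zt=o["tool_pos"][2]+.0328
for c in blobs(s["img"],(105,120,40),(130,255,255),None,60)[:2]: print(box(s,c,zt))
cv2.imwrite("pics/w4.png",cv2.resize(s["img"][80:380,100:500,::-1],(800,600),interpolation=cv2.INTER_CUBIC))
```

```text
[0.56423233 0.19968644 0.22720103] [-1.79998807e+02  1.07375438e-02 -1.79656191e+02] 13.15 0.01227799944278223
(array([253.5, 250.5]), array([0.5526, 0.201 , 0.26  ]), 'len', [0.0124, 0.0788], 'yaw', 1.3)
```

View pics/w4.png

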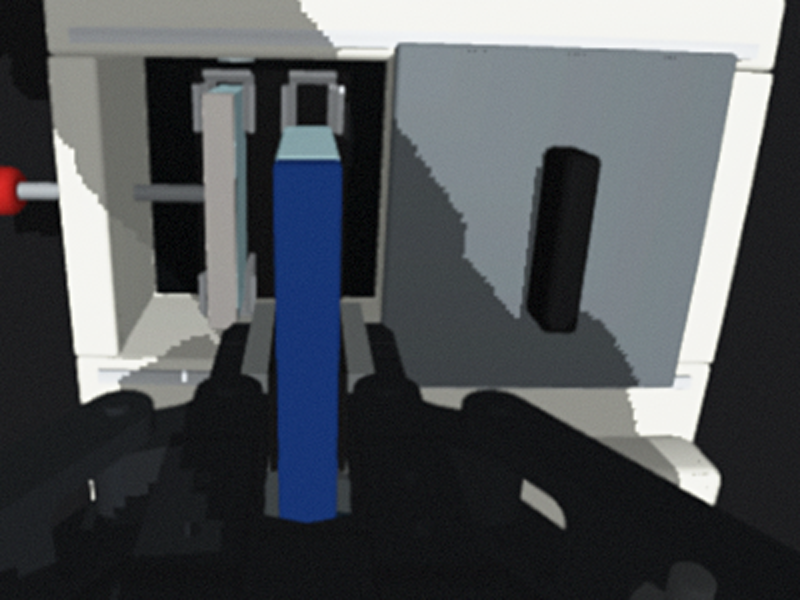

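The blue lid runs from (308,162) to about (308,518) in the crop, with the rear cell's near clip just behind it at (315,100).

Run:
```python
from m import *
s=pickle.load(open("w4.pkl","rb"))
P=lambda p,z:plane(s,np.array(p)/2+[100-.25,80-.25],z).round(4)[:,:2].tolist()
print("blue top near L,R far L,R",P([[275,161],[342,161],[280,517],[337,517]],.260))
print("blue bottom near edge",P([[285,128],[335,128]],.2150))
print("blank near L,R",P([[203,93],[238,93]],.118))
print("rear clip near outer",P([[282,80],[345,80]],.098), "plate L,R top",P([[289,72],[337,72]],.098))
print("cover front edge",P([[397,45],[380,385]],.127))
```

```text
blue top near L,R far L,R [[0.5133, 0.1949], [0.5132, 0.2069], [0.5905, 0.1953], [0.5905, 0.2075]]
blue bottom near edge [[0.5134, 0.1952], [0.5133, 0.2076]]
blank near L,R [[0.5124, 0.1596], [0.5124, 0.1734]]
rear clip near outer [[0.5084, 0.1901], [0.5083, 0.2168]] plate L,R top [[0.5051, 0.1931], [0.505, 0.2134]]
cover front edge [[0.4936, 0.2343], [0.6369, 0.2334]]
```

Call:
drive_tool(series=[0,0.0024,0.03,0,-1,0,0,0.05,0,-1,0,0,0.05,0,-1,0,0,0.04,0,-1,0,0,0.02,0,-1,0,0,0.01,0,-1,0,0,0,0,-1,0,0,0,0,-1,0,0,0,0,-1])

```text
time: 13.9
tool_pos: [0.5651, 0.2022, 0.1286]
orientation: [179.9, 0.2, -179.6]
force: [0.2, 0.5, -0.7]
grip_width: 0.012
grip_force: 32.2
```

Run:
```python
from m import *
s=r.snapshot("wrist"); pickle.dump(s,open("w5.pkl","wb")); o=r.observe(); print(o["tool_pos"],o["orientation"],o["time"],o["force"].round(1))
cv2.imwrite("pics/w5.png",cv2.resize(s["img"][90:270,180:420,::-1],(800,600),interpolation=cv2.INTER_CUBIC))
```

```text
[0.56501324 0.20229542 0.12849049] [ 1.79930958e+02  1.42934957e-01 -1.79552245e+02] 13.95 [-0.3 -1.4 -1.1]
```

View pics/w5.png

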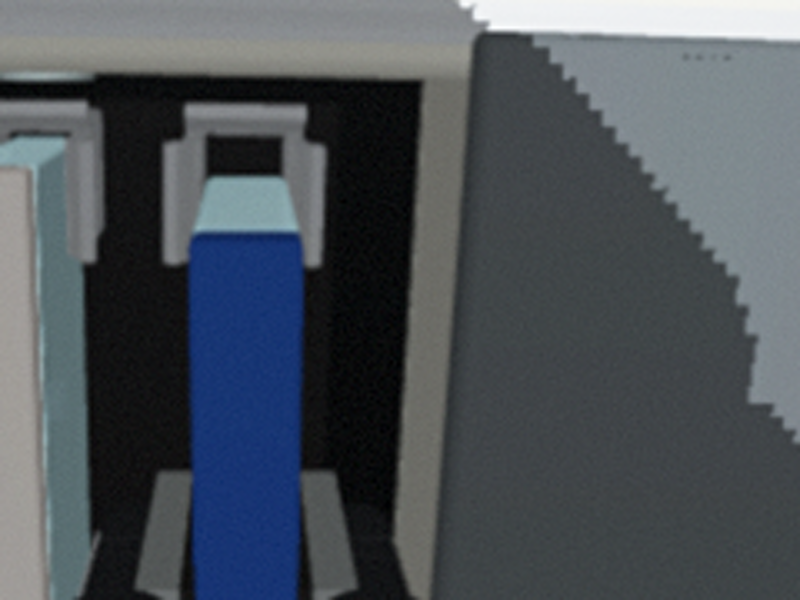

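Seen from above the foot is centred in the rear cell: foot at u=245, clip at u=246.

Run:
```python
from m import *
s=pickle.load(open("w5.pkl","rb"))
k=.3
P=lambda p,z:plane(s,np.array(p)*k+[180-.35,90-.35],z).round(4)[:,:2].tolist()
print("foot near",P([[205,178],[287,178]],.1093))
print("lid near",P([[190,233],[302,233]],.1613))
print("blank near",P([[-5,168],[32,168]],.118))
print("plate outer top, inner top",P([[185,104],[307,104],[205,136],[285,136]],.098))
print("clip walls outer",P([[163,142],[326,145]],.098))
print("blank plate",P([[40,102],[40,134]],.098))
```

```text
foot near [[0.5149, 0.1969], [0.5148, 0.2096]]
lid near [[0.5139, 0.1971], [0.5138, 0.2091]]
blank near [[0.5125, 0.1664], [0.5124, 0.1719]]
plate outer top, inner top [[0.5044, 0.1933], [0.5043, 0.2131], [0.5095, 0.1965], [0.5095, 0.2096]]
clip walls outer [[0.5106, 0.1896], [0.5109, 0.2164]]
blank plate [[0.5042, 0.1697], [0.5093, 0.1694]]
```

Call:
drive_tool(series=[0.003,0,0,0,-1,0,0,0.016,0,-1,0,0,0.016,0,-1,0,0,0.012,0,-1,0,0,0.008,0,-1,0,0,0.008,0,-1,0,0,0,0,-1,0,0,0,0,-1])

```text
time: 14.62
tool_pos: [0.5623, 0.2016, 0.0963]
orientation: [-179.9, -0.1, -179.6]
force: [-0.3, -0.9, -1.4]
grip_width: 0.0122
grip_force: 32.2
```

Call:
drive_tool(series=[0,0,0.008,0,-1,0,0,0.006,0,-1,0,0,0.004,0,-1,0,0,0.003,0,-1,0,0,0,0,-1,0,0,0,0,-1])

```text
time: 15.12
tool_pos: [0.5629, 0.2018, 0.0871]
orientation: [-180.0, 0.0, -179.5]
force: [-1.1, -4.1, 3.7]
grip_width: 0.012
grip_force: 34.5
```

Call:
drive_tool(series=[0,0,0.002,0,-1,0,0,0.002,0,-1,0,0,0,0,-1,0,0,0,0,-1,0,0,0,0,-1])

```text
time: 15.53
tool_pos: [0.5631, 0.2019, 0.0866]
orientation: [180.0, 0.1, -179.5]
force: [-5.0, -4.8, 12.4]
grip_width: 0.0121
grip_force: 38.4
```

Call:
drive_tool(series=[0,0,0,0,-0.55,0,0,0,0,-0.5,0,0,0,0,-0.45,0,0,0,0,-0.45,0,0,-0.01,0,-0.45,0,0,-0.03,0,-0.45,0,0,-0.05,0,-0.45,0,0,-0.07,0,-0.45,0,0,-0.07,0,0.3,0,0,-0.07,0,1,0,0,0,0,1,0,0,0,0,1,0,0,0,0,1])

```text
time: 16.62
tool_pos: [0.5625, 0.2027, 0.2338]
orientation: [179.9, -0.0, -179.5]
force: [0.4, 0.8, -0.2]
grip_width: 0.0818
grip_force: 0.0
```

Run:
```python
from m import *
s=r.snapshot("wrist"); o=r.observe(); print(o["tool_pos"],o["orientation"],o["time"],o["force"].round(1))
c=blobs(s["img"],(100,110,30),(130,255,255),[170,60,340,300],60)[0]; print(box(s,c,.118))
cv2.imwrite("pics/w6.png",cv2.resize(s["img"][60:360,100:500,::-1],(800,600),interpolation=cv2.INTER_CUBIC))
```

```text
[0.56218948 0.20239474 0.233088  ] [ 1.79990389e+02 -1.00882510e-01 -1.79536093e+02] 16.6667 [-0.3 -0.7 -1. ]
(array([252. , 185.5]), array([0.5634, 0.2031, 0.118 ]), 'len', [0.013, 0.1003], 'yaw', 0.8)
```

View pics/w6.png

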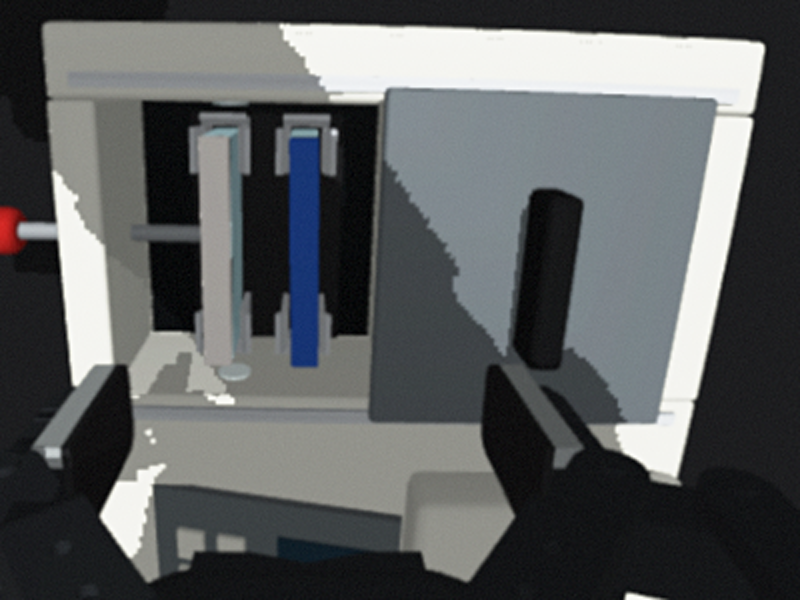

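The blue lid at (304,250) sits level and parallel with the blank, clipped in the rear cell. Now I shut the cover.

Call:
drive_tool(series=[0,0.06,0,0,1,0,0.07,0,0,1,0,0.06,0,0,1,0,0,0.05,0,1,0,0,0.06,0,1,0,0,0.05,0,1,0,0,0.03,0,1,0,0,0.006,0,1,0,0,0,0,1,0,0,0,0,0.2,0,0,0,0,-0.2,0,0,0,0,-1,0,0,0,0,-1,0,0,0,0,-1,0,0,0,0,-1,0,0,0,0,-1,0,0,0,0,-1], grip_force=40)

```text
time: 18.08
tool_pos: [0.5621, 0.2971, 0.137]
orientation: [180.0, 0.0, -179.6]
force: [-1.2, -0.1, 3.4]
grip_width: 0.013
grip_force: 41.2
```

Call:
drive_tool(series=[0,-0.02,0,0,-1,0,-0.03,0,0,-1,0,-0.04,0,0,-1,0,-0.04,0,0,-1,0,-0.04,0,0,-1,0,-0.03,0,0,-1,0,-0.02,0,0,-1,0,-0.01,0,0,-1,0,-0.006,0,0,-1,0,-0.006,0,0,-1,0,0,0,0,-1,0,0,0,0,-1,0,0,0,0,-1])

```text
time: 19.17
tool_pos: [0.5608, 0.1774, 0.137]
orientation: [179.8, -0.2, -179.6]
force: [-9.4, 6.2, 8.8]
grip_width: 0.0128
grip_force: 42.1
```

Call:
drive_tool(series=[0,-0.004,0,0,-1,0,-0.003,0,0,-1,0,0,0,0,-1,0,0,0,0,-1,0,0,0,0,-1])

```text
time: 19.58
tool_pos: [0.5609, 0.1773, 0.137]
orientation: [179.5, -0.1, -179.5]
force: [-11.5, 15.5, 8.8]
grip_width: 0.0132
grip_force: 42.6
```

Call:
drive_tool(series=[0,0.005,0,0,0,0,0,0,0,1,0,0,0,0,1,0,0,0,0,1,0,0,-0.06,0,1,0,0,-0.07,0,1,0,-0.06,-0.04,0,1,0,-0.07,0,0,1,0,-0.07,0,0,1,0,-0.068,0,0,1,0,0,0,0,1])

```text
time: 20.5
tool_pos: [0.5636, 0.0356, 0.2218]
orientation: [-179.9, 0.0, -179.8]
force: [0.1, 0.2, -0.7]
grip_width: 0.0857
grip_force: 0.0
```

Call:
drive_tool(series=[0,0,0,-0.0193,1,0,0,0,-0.0193,1,0,0,0,-0.0193,1,0,0,0,-0.0193,1,0,0,0,-0.0193,1,0,0,0,-0.0193,1,0,0,0,-0.0193,1,0,0,0,-0.0193,1,0,0,0,-0.0193,1,0,0,0,-0.0193,1,0,0,0,-0.0193,1,0,0,0,-0.0193,1,0,0,0,-0.0184,1,0,0,0,0,1,0,0,0,0,1,0,0,0,0,1])

```text
time: 21.83
tool_pos: [0.5639, 0.0407, 0.2213]
orientation: [180.0, -0.0, -89.8]
force: [-0.7, 0.4, 0.6]
grip_width: 0.0853
grip_force: 0.0
```

Run:
```python
from m import *
s=r.snapshot("wrist"); o=r.observe(); print(o["tool_pos"],o["orientation"],o["time"],o["force"].round(1))
for z in(.075,.082): print("knob",box(s,blobs(s["img"],(0,150,50),(6,255,255),None,60)[0],z))
cv2.imwrite("pics/w7.png",cv2.resize(s["img"][:,:,::-1],(800,600),interpolation=cv2.INTER_CUBIC))
```

```text
[0.56391859 0.04074793 0.22133248] [ 1.79990732e+02 -9.58064496e-03 -8.97231399e+01] 21.8833 [ 0.4  0.9 -0. ]
knob (array([255., 181.]), array([0.5619, 0.0451, 0.075 ]), 'len', [0.0243, 0.0373], 'yaw', 91.0)
knob (array([255., 181.]), array([0.5619, 0.0433, 0.082 ]), 'len', [0.0237, 0.0364], 'yaw', 91.0)
```

View pics/w7.png

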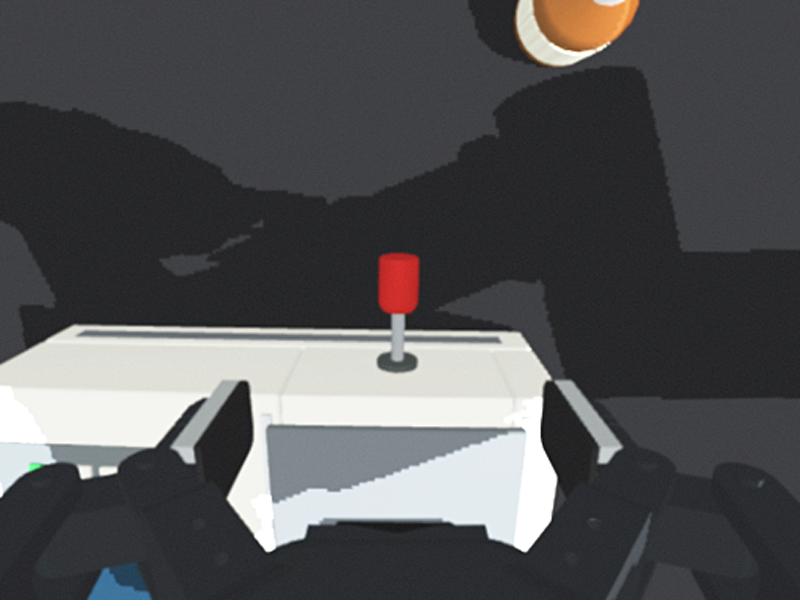

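The cover is shut and the knob at (398,283) lies between the fingers. Descending to grip it.

Call:
drive_tool(series=[0,0.005,0.04,0,1,0,0,0.06,0,1,0,0,0.06,0,1,0,0,0.06,0,1,0,0,0.05,0,1,0,0,0.03,0,1,0,0,0.02,0,1,0,0,0.006,0,1,0,0,0,0,1,0,0,0,0,0.3,0,0,0,0,-0.2,0,0,0,0,-1,0,0,0,0,-1,0,0,0,0,-1,0,0,0,0,-1,0,0,0,0,-1])

```text
time: 23.22
tool_pos: [0.5628, 0.0411, 0.0593]
orientation: [-179.8, 0.0, -89.6]
force: [4.0, -0.7, 1.7]
grip_width: 0.0223
grip_force: 39.2
```

Call:
drive_tool(series=[0.01,0,0,0,-1,0.015,0,0,0,-1,0.015,0,0,0,-1,0.012,0,0,0,-1,0.008,0,0,0,-1,0,0,0,0,-1,0,0,0,0,-1])

```text
time: 23.8
tool_pos: [0.5624, 0.0096, 0.0593]
orientation: [-179.9, -0.0, -89.6]
force: [1.8, -0.5, 4.1]
grip_width: 0.0229
grip_force: 39.4
```

Call:
drive_tool(series=[0.004,0,0,0,-1,0.003,0,0,0,-1,0.003,0,0,0,-1,0,0,0,0,-1,0,0,0,0,-1])

```text
time: 24.22
tool_pos: [0.5624, 0.0079, 0.0592]
orientation: [-179.9, 0.2, -89.6]
force: [0.1, 11.5, 6.5]
grip_width: 0.0224
grip_force: 39.6
```

Call:
drive_tool(series=[0.004,0,0,0,-1,0,0,0,0,-1,0,0,0,0,-1])

```text
time: 24.47
tool_pos: [0.5624, 0.0078, 0.0592]
orientation: [-179.8, 0.4, -89.6]
force: [-1.3, 18.5, 9.0]
grip_width: 0.0228
grip_force: 39.7
```

The knob is at its end stop: force is rising with no motion. I relax the pull, release, rise and check.

Call:
drive_tool(series=[-0.006,0,0,0,-1,0,0,0,0,0,0,0,0,0,1,0,0,0,0,1,0,0,0,0,1,0,0,-0.04,0,1,0,0,-0.07,0,1,0,0,-0.07,0,1,0,0,-0.07,0,1,0,0,-0.07,0,1,0,0,-0.03,0,1,0,0,0,0,1,0,0,0,0,1,0,0,0,0,1,0,0,0,0,1,0,0,0,0,1])

```text
time: 25.8
tool_pos: [0.561, 0.0067, 0.232]
orientation: [179.8, -0.0, -89.6]
force: [0.2, -0.1, -0.1]
grip_width: 0.0858
grip_force: 0.0
```

Run:
```python
from m import *
s=r.snapshot("wrist"); o=r.observe(); print(o["tool_pos"],o["time"],o["force"].round(1))
print("knob",box(s,blobs(s["img"],(0,150,50),(6,255,255),None,60)[0],.082))
t=r.snapshot("top"); S=pickle.load(open("s0.pkl","rb"))["top"]
for q in (S,t): print("plate",box(q,blobs(q["img"],(100,20,40),(130,110,150),[89,153,150,216])[0],.127))
```

```text
[0.56122471 0.00678667 0.23225949] 25.85 [-0.4  0.  -0.4]
knob (array([251.5, 179.5]), array([0.562 , 0.0105, 0.082 ]), 'len', [0.0236, 0.0367], 'yaw', 91.0)
plate (array([119.5, 184.5]), array([0.5655, 0.1779, 0.127 ]), 'len', [0.1286, 0.1397], 'yaw', -179.5)
plate (array([130. , 166.5]), array([0.6126, 0.151 , 0.127 ]), 'len', [0.0716, 0.0999], 'yaw', -90.4)
```

```bash
python3 -c "
from plant import r
print(r.finish_job())"
```

```text
the job is handed in; nothing more can be done
None
```

I handed the job in at about 26 s; no verdict came back. By my last readings the blue-lidded cuvette is seated in the rear cell, the cover was pushed shut to its stop and the selector knob is out at its end stop.

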